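# Time the pump shaft and hold its collar on the flat

### The arm

A 6-joint arm with a two-finger parallel gripper is mounted at the origin on the work surface. World frame = base frame: x ahead of the robot, y to its left, z up, the work surface at z = 0. Lengths are in m, angles in degrees, forces in N, time in s.
With the tool pointing down it reaches from about 0.375 to 0.9 m from the base axis. Payload 3.1 kg.
Tool frame: the origin (TCP) lies on the centre line of the jaws, within the pads' length; the fingertips stand 8 mm ahead of it and the grasp point (between the pads) lies 11 mm behind it; z points along the fingers, y is the line along which they close (so a half turn about z gives the same grasp; the last joint's range is limited). The gripper opens to 87 mm and grips with 3 to 60 N. Pads are 19 mm wide; open, the fingers measure 117 mm over their backs; the gripper's body (75 mm by 190 mm) begins 51 mm behind the grasp point.
Start: joints at [54.803, 30.224, 82.088, -0, 67.689, -10.227], TCP at [0.264, 0.567, 0.231] pointing down, gripper open.
Joint ranges: [-176.69, 176.69], [-43.24, 126.21], [12.49, 139.97], [-82, 262], [0, 151.66], [-163.58, 163.58]. Speed limits (degrees/s): [159.86, 159.86, 180, 180, 180, 180].

### API

Orientations are given as a 3x3 rotation matrix whose columns are the frame's x, y, z axes.
In Python, from rig import * gives the robot as it stands.
- The arm moves only by the tool step_arm, never from a script. Its argument "targets" is a list of rows, each a list of 5 numbers: the opening, from -1 (shut) to 1 (fully open), then the shift along the world's x, y, z normalised to -1 to 1, where 1 is 0.25 m, then the turn about the world's z normalised to -1 to 1, where 1 is 180 degrees. In form: [[fingers, x, y, z, turn], ...]. A call has 1 to 20 rows; each row is the pose to reach, as a shift and turn from the pose commanded when the call began, turning the shorter way round; what a row does not reach only later rows make up. A row lasts 1/10 s, in which the tool goes at most 50 mm and 8.59 degrees, less where a joint would pass 70% of its speed; a pose out of reach is approached as far as the arm can. A call with a number of a shift or a turn outside -1 to 1 is refused whole. A call with a gripper value outside its range is refused whole. The fingers move at their own pace and stop on an object; the grip force is fixed at half the most. Time passes only in rows, so rows that repeat a pose let the fingers close. It gives the time, the measured TCP pose, the force, the opening and the grip force at its end, in the units of the state.
- read_state(): the state, without advancing time (a new reading comes with each control period).
- capture(name): name is "side" or "top" or "wrist"; returns a dict with "color" (400x640x3 uint8, red, green, blue), "mtx" (3x3 intrinsics, pixels), "pose" (4x4, takes a point from camera to world coordinates). Camera axes: x right, y down, z forward; pixel columns grow to the right and rows downward; lengths in m; the calibration is good to about 2 mm. A picture is of the moment at which its call begins. There is no depth.
- hand_in(): hands the job in; it is judged then, once.
The state is a dict: "time_s": time; "joint_positions": joint angles; "qvel": joint speeds; "tau": joint torques, N m; "position": TCP position; "tcp_rot": TCP orientation; "force": force on the tool from outside, world axes, zero at the start; "moment": the same for the moment, N m; "opening": opening from 0.0 (shut) to 1.0 (fully open); "grasp_force": force on a finger pad.
Only numpy, scipy, OpenCV 4.12 (cv2) and the standard library are available. Lean on these libraries where they do the work, as an engineer would, in place of code of your own. Each camera call takes 0.05 s, during which the arm holds its last target. There are 200 camera calls.

### The job

The gear pump in the vise is being timed: take its upright shaft between the fingers so that they close squarely on the shaft's flat, and turn the shaft until the flat faces the raised rib on the pump's flange. Then pick up the collar with the set screw (not the plain spacer) and lower it over the shaft end, and finish while still holding it there in the fingers, level, with its set screw on the flat's side over the middle of the flat: do not let it go or slide down to the flange, as a colleague will now tighten the screw. Leave the shaft timed and the other things on the bench where they lie.

Things in the scene. Friction and masses are not known exactly. Their poses are not given: they have to be found in the camera images.
- pump: Aluminium gear pump clamped in the vise, fixed. Origin on the shaft axis at bench level, z up. Round flange, diameter 80 mm, top 165 mm above the bench; on it a raised timing rib (8 mm wide, 6 mm higher than the flange, 18 to 50 mm from the axis) in the pump's +x direction, within 0.35 rad of the world's +x. Only the shaft and the rib rise above the flange.
- vise: Blue bench vise that holds the pump, fixed, placed and turned differently each time; origin and axes as the pump's. Jaws 120 mm wide along y, tops 150 mm above the bench. It reaches 160 mm to its -x and 240 mm to its +x (screw handle, 190 mm wide, 60 mm above the bench).
- shaft (a joint): Turn of the upright steel shaft, rad, counterclockwise seen from above; 0 when the flat faces the rib. Starts at 0.6 to 1.4, so it is to be turned clockwise. No stop near 0; friction of 0.10 N m keeps it where it is left. Diameter 24 mm: round from 165 to 197 mm above the bench, D-shaped from there to its end at 237 mm.
- flat: The flat on the shaft: a face 18 mm wide and 40 mm high, 197 to 237 mm above the bench, cut 4 mm deep, so the shaft measures 20 mm across the flat and 24 mm elsewhere. Origin in the middle of the face (217 mm above the bench, 8 mm from the shaft axis), x outwards, z up; it turns with the shaft.
- collar: Blackened steel shaft collar, a ring lying flat on the bench: outer diameter 50 mm, bore 28 mm, height 24 mm, about 240 g, with one set screw sticking out of its rim. Origin in the centre of its underside, z up; the screw points along its x, within 1.2 rad of the world's +x at the start. It changes places with the plain spacer.
- collar_screw (a point): Outer end of the collar's set screw: 37 mm from the collar's axis along its x and 12 mm above its underside. The screw (11 mm thick at the boss, 8 mm at the end) stands 12 mm out of the rim. Axes as the collar's.
- spacer: Plain spacer ring, same finish and size as the collar (50 mm outside, 28 mm bore, 24 mm high) but without a screw. Lies flat; origin in the centre of its underside. Not to be used.
- wrench: Steel open-ended wrench, 190 mm long, lying along its x. Bystander.
- socket: Steel socket, diameter 26 mm, 38 mm high, standing. Origin under its centre. Bystander.
- tin: Grey tin, diameter 68 mm, 55 mm high, standing. Origin under its centre. Bystander.
- screwdriver: Screwdriver, 200 mm long, lying along its x. Bystander.
- hammer: Hammer, 280 mm long, lying along its x. Bystander.
Things that resemble listed ones, but are neither listed nor needed, are in the scene too. What is shaped like the collar but turquoise is not meant.

How it is judged:
By the outcome, as a careful person would: the job done as asked, in the order asked, and still so for the second after the job is handed in, while the arm keeps its last pose, push and grip.
It also fails if it takes over 51 s, if anything falls off the work surface, if the arm or the gripper's body presses on something with over 40 N, if the wrist force passes 120 N, or if a joint passes its speed limit or range.

## Working session

There is one attempt and no reset: what is moved stays moved. The work goes in short steps, Python scripts to look and compute and a tool call to move; the robot and the scene stay as the last step left them, time stands still between calls to the robot, and variables do not carry over. Pictures are saved under pics/ and viewed, at most 10 in all, crops included, and the job is handed in when it is done.

Besides the shell and the picture viewer there is one more tool, called after ">>>" in YAML: its name, and indented under it one key for each argument. step_arm: Moves the arm, as the interface text tells. Scaled input: -1 to 1 covers 0.25 m each way for a shift and 180 degrees each way for a turn. Its arguments: {"type":"object","properties":{"targets":{"type":"array","items":{"type":"array","items":{"type":"number"}}}},"required":["targets"]}

```bash
mkdir -p pics; ls
python3 - <<'E'
from rig import *
import cv2, numpy as np, pickle
s=read_state(); print({k:np.round(v,3).tolist() for k,v in s.items()})
for n in("side","top","wrist"):
    c=capture(n); pickle.dump(c,open(f"pics/{n}0.pkl","wb")); cv2.imwrite(f"pics/{n}0.png",c["color"][:,:,::-1])
    print(n,np.round(c["mtx"],1).tolist(),np.round(c["pose"],3).tolist())
E
```

```text
pics
{'time_s': 0.0, 'joint_positions': [54.805, 30.279, 82.156, -0.001, 67.691, -10.227], 'qvel': [0.007, 0.039, -0.023, 0.021, 0.012, -0.087], 'tau': [0.001, -44.005, -17.66, 0.063, 0.058, -0.0], 'position': [0.263, 0.566, 0.23], 'tcp_rot': [[-0.907, 0.422, -0.001], [0.422, 0.907, -0.002], [0.0, -0.002, -1.0]], 'force': [-0.179, -0.314, 0.525], 'moment': [0.006, 0.045, 0.013], 'grasp_force': 0.0, 'opening': 0.998}
side [[403.1, 0.0, 316.5], [0.0, 403.1, 202.1], [0.0, 0.0, 1.0]] [[-0.961, -0.169, 0.219, 0.291], [-0.277, 0.56, -0.781, 0.839], [0.01, -0.811, -0.585, 0.774], [0.0, 0.0, 0.0, 1.0]]
top [[503.3, 0.0, 322.2], [0.0, 503.3, 202.3], [0.0, 0.0, 1.0]] [[0.022, -0.994, 0.106, 0.417], [-1.0, -0.02, 0.014, 0.003], [-0.012, -0.107, -0.994, 1.448], [0.0, 0.0, 0.0, 1.0]]
wrist [[335.9, 0.0, 318.6], [0.0, 335.9, 204.8], [0.0, 0.0, 1.0]] [[0.422, 0.877, 0.23, 0.201], [0.907, -0.408, -0.109, 0.596], [-0.002, 0.255, -0.967, 0.385], [0.0, 0.0, 0.0, 1.0]]
```

View pics/top0.png

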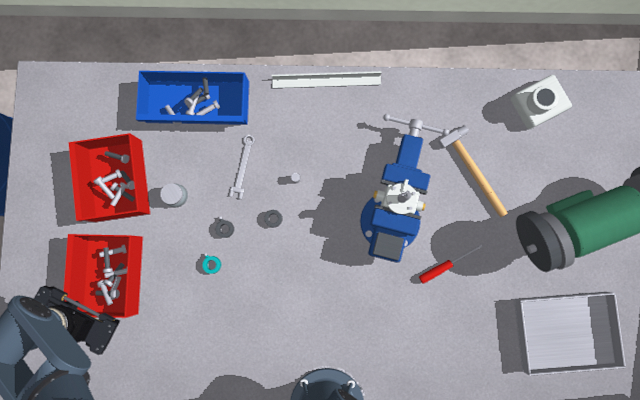

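View pics/side0.png

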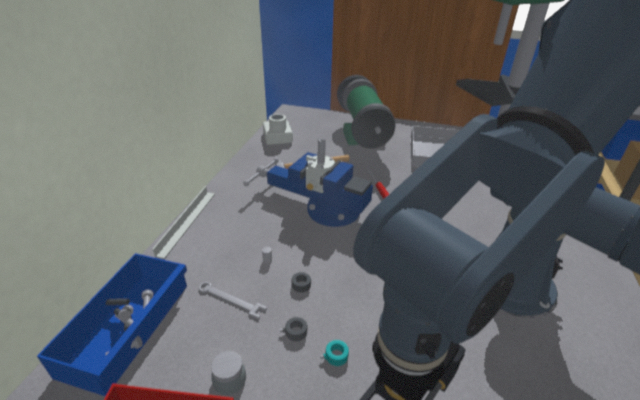

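The top view shows the pump and shaft near (402,196), rings at (222,228) and (270,218), and the turquoise decoy at (210,265). In the side view the ring at (296,328) seems to have a screw sticking out to its left, so it should be the top view's (222,228). I'll check this with enlarged crops.

```bash
cat > h.py <<'E'
from rig import *
import numpy as np, cv2, pickle
def ray(c,u,v):
    d=c["pose"][:3,:3]@np.linalg.inv(c["mtx"])@np.array([u,v,1.]); return c["pose"][:3,3],d
def onz(c,u,v,z):
    o,d=ray(c,u,v); return o+d*(z-o[2])/d[2]
def tri(L):
    A=np.zeros((3,3));b=np.zeros(3)
    for c,u,v in L:
        o,d=ray(c,u,v); d=d/np.linalg.norm(d); P=np.eye(3)-np.outer(d,d); A+=P;b+=P@o
    p=np.linalg.solve(A,b)
    return p,[np.linalg.norm((np.eye(3)-np.outer(d,d)/(d@d))@(p-o)) for o,d in (ray(*l) for l in L)]
def proj(c,p):
    q=c["mtx"]@(c["pose"][:3,:3].T@(np.asarray(p)-c["pose"][:3,3])); return q[:2]/q[2]
def snap(n,k):
    c=capture(n); pickle.dump(c,open(f"pics/{k}.pkl","wb")); return c
def load(k): return pickle.load(open(f"pics/{k}.pkl","rb"))
E
python3 - <<'E'
from h import *
t=load("top0"); s=load("side0")
for u,v,z in((402,196,.2),(222,228,.02),(270,218,.02),(210,265,.02)): print(u,v,np.round(onz(t,u,v,z),3))
for n,a,b in(("collar",(222,228),(296,328)),("spacer",(270,218),(301,282)),("shaft",(404,184),(321,141))):
    p,e=tri([(t,*a),(s,*b)]);print(n,np.round(p,3),np.round(e,4))
f=lambda im,x,y,w,h,k:cv2.resize(im[y:y+h,x:x+w],None,fx=k,fy=k,interpolation=cv2.INTER_CUBIC)
T=t["color"];S=s["color"]
A=np.hstack([f(T,195,195,100,70,4),f(T,360,160,100,70,4)])
B=np.hstack([f(S,270,265,80,60+20,5)[:300*2//2+100],f(S,280,130,80,80,5)])
im=np.vstack([A,B[:320]]); cv2.imwrite("pics/c1.png",im[:600,:,::-1]); print(im.shape)
E
```

```text
402 196 [ 0.57  -0.178  0.2  ]
222 228 [0.49  0.307 0.02 ]
270 218 [0.521 0.171 0.02 ]
210 265 [0.385 0.337 0.02 ]
collar [0.487 0.307 0.019] [0.0028 0.0028]
spacer [0.519 0.171 0.018] [0.0026 0.0026]
shaft [ 0.581 -0.18   0.233] [0.0148 0.0148]
(600, 800, 3)
```

View pics/c1.png

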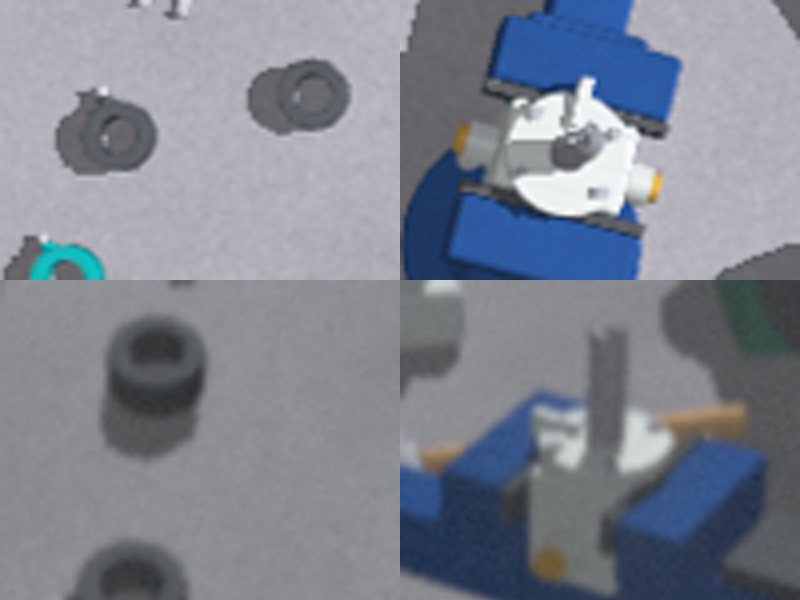

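The crops confirm that the ring at top (222,228) is the collar. Its screw points up and left, about 22° from +x. The plain ring at (270,218) is the spacer. The shaft end is at about (404,196), and the rib points up and slightly right. Next I'll move the wrist camera over the collar.

>>> step_arm:
  targets:
    - [1,0.96,-0.96,0.2,0]
    - [1,0.96,-0.96,0.2,0]
    - [1,0.96,-0.96,0.2,0]
    - [1,0.96,-0.96,0.2,0]
    - [1,0.96,-0.96,0.2,0]
    - [1,0.96,-0.96,0.2,0]
    - [1,0.96,-0.96,0.2,0]
    - [1,0.96,-0.96,0.2,0]
    - [1,0.96,-0.96,0.2,0]

```text
time_s: 1.05
position: [0.5042, 0.3257, 0.2802]
tcp_rot: [[-0.905, 0.425, -0.001], [0.425, 0.905, 0.0], [0.001, -0.0, -1.0]]
force: [-0.3, 0.4, 1.0]
opening: 0.999
grasp_force: 0.0
```

Run:
```python
from h import *
c=snap("wrist","w1"); s=read_state(); print(s["time_s"],np.round(s["position"],4),np.round(c["pose"][:3,3],3))
print(proj(c,[.487,.307,.024]),proj(c,[.519,.171,.024]))
```

```text
1.1 [0.5031 0.3265 0.28  ] [0.441 0.355 0.435]
[299.0120409  168.23025756] [215.52123981 234.74008458]
```

>>> step_arm:
  targets:
    - [1,0.3,-1,0.1,-0.11]
    - [1,0.3,-1,0.1,-0.11]
    - [1,0.3,-1,0.1,-0.11]
    - [1,0.3,-1,0.1,-0.11]
    - [1,0.3,-1,0.1,-0.11]
    - [1,0.3,-1,0.1,-0.11]

```text
time_s: 1.7
position: [0.5798, 0.0738, 0.3058]
tcp_rot: [[-0.708, 0.706, 0.001], [0.706, 0.708, -0.002], [-0.002, -0.0, -1.0]]
force: [0.2, 0.9, 0.3]
opening: 0.995
grasp_force: 0.0
```

Run:
```python
from h import *
c=snap("wrist","w2"); s=read_state(); print(s["time_s"],np.round(s["position"],4),np.round(c["pose"][:3,3],3))
print(proj(c,[.487,.307,.024]),proj(c,[.519,.171,.024]),proj(c,[.58,-.18,.237]))
```

```text
1.75 [0.5797 0.0741 0.3056] [0.53  0.123 0.461]
[406.71743358 -31.23435617] [339.91809736  79.95517046] [103.33951184 424.21979091]
```

>>> step_arm:
  targets:
    - [1,0.18,-1,0.05,0]
    - [1,0.18,-1,0.05,0]
    - [1,0.18,-1,0.05,0]
    - [1,0.18,-1,0.05,0]
    - [1,0.18,-1,0.05,0]
    - [1,0.18,-1,0.05,0]
    - [1,0.18,-1,0.05,0]

```text
time_s: 2.45
position: [0.6238, -0.1719, 0.3171]
tcp_rot: [[-0.71, 0.704, -0.002], [0.704, 0.71, 0.002], [0.003, 0.0, -1.0]]
force: [-0.0, 0.1, 0.5]
opening: 1.002
grasp_force: 0.0
```

Run:
```python
from h import *
c=snap("wrist","w3"); s=read_state(); print(s["time_s"],np.round(s["position"],4),np.round(c["pose"][:3,3],3),s["joint_positions"])
print(proj(c,[.58,-.18,.237]))
im=np.vstack([load("w1")["color"],c["color"]]); 
im=np.hstack([load("w1")["color"][:,:], ])
cv2.imwrite("pics/w13.png",cv2.resize(np.vstack([load("w1")["color"],c["color"]]),(480,600))[:,:,::-1])
```

```text
2.5 [ 0.6235 -0.1707  0.3172] [ 0.575 -0.123  0.472] [-25.23811756  27.54047011  72.53747491   0.08386372  80.07686213
 -70.58011942]
[267.09848549 180.50813208]
```

View pics/w13.png

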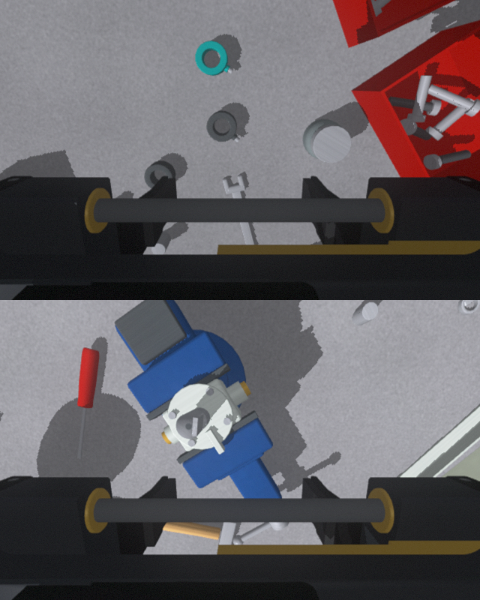

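In w1 the collar is at full-scale (296,167), with its screw to the lower right. In w3 the shaft end is at about (256,168) and the rib is lower right of it, at about (289,187). I'll zoom in on both.

Run:
```python
from h import *
f=lambda im,x,y,w,h,k:cv2.resize(im[y:y+h,x:x+w],None,fx=k,fy=k,interpolation=cv2.INTER_CUBIC)
A=f(load("w3")["color"],210,130,100,75,6)
B=np.hstack([f(load("w1")["color"],262,135,75,70,4)])
B=cv2.copyMakeBorder(B,0,450-280,0,0,cv2.BORDER_CONSTANT)[:, :200]
B=np.vstack([f(load("w1")["color"],262,135,75,70,2.66)])[:, :200]
im=np.hstack([A,cv2.copyMakeBorder(B,0,450-B.shape[0],0,200-B.shape[1],cv2.BORDER_CONSTANT)])
cv2.imwrite("pics/z3.png",im[:,:,::-1])
```

```text
(no output)
```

View pics/z3.png

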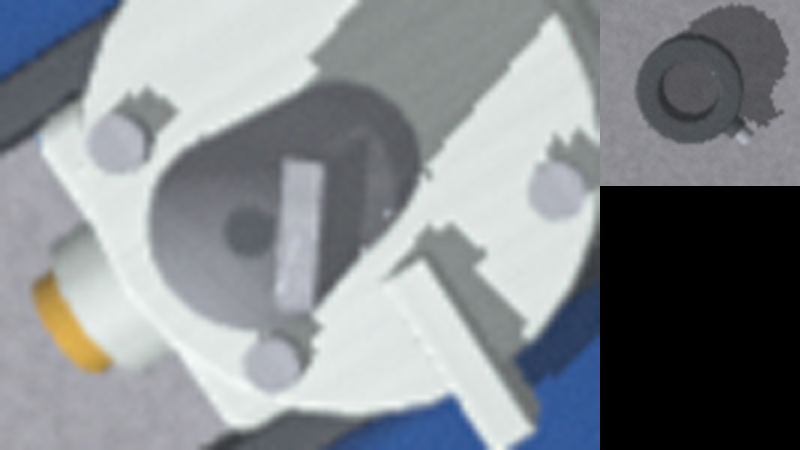

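The shaft end face is a disc centred on the hole at crop (248,230). A bright strip runs along the flat's top edge, from (325,163) to (310,310), so the flat faces right. The rib top's centreline runs from (406,271) to (515,439). Next come the numbers.

Run:
```python
from h import *
t=load("top0");w=load("w3");w1=load("w1");s=load("side0")
px=lambda a,b:(210+a/6-.4,130+b/6-.4)
p,e=tri([(t,403.5,196),(w,*px(248,230))]);print("end tri",np.round(p,4),np.round(e,4))
p,e=tri([(w,*px(248,230)),(s,321,141.5)]);print("end tri side",np.round(p,4),np.round(e,4))
a,b=onz(w,*px(325,163),.237),onz(w,*px(310,310),.237)
print("flat w",np.linalg.norm(a-b)); d=(a-b)[:2]; ang=np.degrees(np.arctan2(d[1],d[0]))-90
n=np.array([np.cos(np.radians(ang)),np.sin(np.radians(ang))]);h=onz(w,*px(248,230),.237)
m=(a+b)/2; print("ang",ang,"alt",ang+180,"m-h",m-h,"h",h)
r0,r1=onz(w,*px(406,271),.171),onz(w,*px(515,439),.171)
d=r1-r0;print("rib",np.degrees(np.arctan2(d[1],d[0])),np.linalg.norm(r0[:2]-h[:2]),np.linalg.norm(r1[:2]-h[:2]))
d=r1-h;print("rib from axis",np.degrees(np.arctan2(d[1],d[0])))
# collar
p,e=tri([(t,224.7,228.5),(w1,295.8,168)]);print("collar tri",p,e)
c=onz(w1,295.8,168,.024);q=onz(w1,315.4,185.8,.012);print(c,q,np.linalg.norm((q-c)[:2]),np.degrees(np.arctan2(*(q-c)[1::-1])))
```

```text
end tri [ 0.5651 -0.1758  0.2514] [0.0025 0.0025]
end tri side [ 0.566  -0.1831  0.2298] [0.0004 0.0004]
flat w 0.017538758309851195
ang 37.06499927643786 alt 217.06499927643785 m-h [0.00631237 0.00516195 0.        ] h [ 0.56585556 -0.18150947  0.237     ]
rib -13.324682683900484 0.018935727108752742 0.049620268390295735
rib from axis -12.883509523736484
collar tri [0.48813935 0.30169874 0.00762711] [np.float64(0.0013487830456371756), np.float64(0.0013487830456373564)]
[0.48506575 0.30354501 0.024     ] [0.51765349 0.3147181  0.012     ] 0.03444994357752689 18.924878467745998
```

The measurements agree:

| Quantity | Measured |
|---|---|
| Shaft axis | (0.566, -0.1815) |
| Flat direction | about 38° (hole to flat 8.15 mm, expected 8 mm) |
| Rib direction | about -13° (ends at 19 mm and 49.6 mm from the axis, expected 18 and 50 mm) |
| Shaft angle | about 0.89 rad |

I'll hover over the shaft with the fingers aligned to the flat and check.

>>> step_arm:
  targets:
    - [1,-0.236,-0.04,-0.226,-0.04]
    - [1,-0.236,-0.04,-0.226,-0.04]
    - [1,-0.236,-0.04,-0.226,-0.04]
    - [1,-0.236,-0.04,-0.226,-0.04]

```text
time_s: 2.9
position: [0.5649, -0.1808, 0.2617]
tcp_rot: [[-0.618, 0.786, 0.0], [0.786, 0.618, 0.001], [0.001, 0.001, -1.0]]
force: [0.7, 0.7, 0.6]
opening: 0.999
grasp_force: 0.0
```

Run:
```python
from h import *
c=snap("wrist","w4"); s=read_state(); print(s["time_s"],np.round(s["position"],4),np.round(s["tcp_rot"],3).tolist())
print(proj(c,[.566,-.1815,.237]))
f=lambda im,x,y,w,h,k:cv2.resize(im[y:y+h,x:x+w],None,fx=k,fy=k,interpolation=cv2.INTER_CUBIC)
cv2.imwrite("pics/z4.png",f(c["color"],250,150,160,120,5)[:,:,::-1])
```

```text
2.95 [ 0.5662 -0.1817  0.2627] [[-0.618, 0.786, 0.003], [0.786, 0.618, -0.001], [-0.002, 0.002, -1.0]]
[319.13839212 243.97240324]
```

View pics/z4.png

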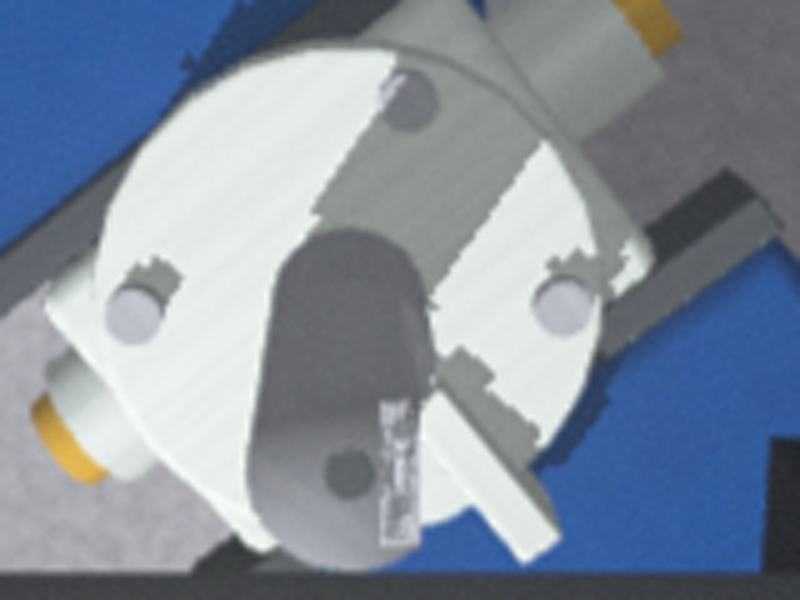

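The hole appears at (320,244.4) against a predicted (319,244), and the flat edge is vertical in the image, so the fingers are square to it. I'll descend and close, and refine the rib angle from this view.

Run:
```python
from h import *
w=load("w4"); px=lambda a,b:(250+a/5-.4,150+b/5-.4)
h=onz(w,*px(350,472),.237);a,b=onz(w,*px(417,405),.237),onz(w,*px(417,545),.237);d=a-b
print(h,"flat",np.degrees(np.arctan2(d[1],d[0]))-90,np.linalg.norm(d),np.linalg.norm((a+b)/2-h))
for q in (((420,405),(525,565)),((445,395),(560,540)),((432,400),(543,552))):
    r0,r1=[onz(w,*px(*k),.171) for k in q];d=r1-r0;print("rib",np.degrees(np.arctan2(d[1],d[0])),np.linalg.norm(r0[:2]-h[:2]),np.linalg.norm(r1[:2]-h[:2]),np.degrees(np.arctan2(*(r1-h)[1::-1])))
```

```text
[ 0.56621776 -0.18135026  0.237     ] flat 38.801640997557655 0.017087770288846043 0.0076750727594514685
rib -19.486827326560825 0.018504491803252473 0.05017197738171409 -17.892701851721505
rib -14.309951998997883 0.01990733338532236 0.05011908973306777 -10.00636837002691
rib -16.61843609933225 0.019053548678221604 0.0500064188481303 -13.814145980603087
```

>>> step_arm:
  targets:
    - [1,0,0,-0.12,0]
    - [1,0,0,-0.216,0]
    - [1,0,0,-0.216,0]
    - [-0.3,0,0,-0.216,0]
    - [-0.7,0,0,-0.216,0]
    - [-1,0,0,-0.216,0]
    - [-1,0,0,-0.216,0]
    - [-1,0,0,-0.216,0]
    - [-1,0,0,-0.216,0]
    - [-1,0,0,-0.216,0]

```text
time_s: 3.95
position: [0.5647, -0.1835, 0.2076]
tcp_rot: [[-0.616, 0.788, 0.0], [0.788, 0.616, -0.0], [-0.0, 0.0, -1.0]]
force: [0.7, 0.5, 0.5]
opening: 0.448
grasp_force: 0.0
```

>>> step_arm:
  targets:
    - [-1,0,0,0,0]
    - [-1,0,0,0,0]
    - [-1,0,0,0,0]
    - [-1,0,0,0,0]
    - [-1,0,0,0,0]
    - [-1,0,0,0,0]
    - [-1,0,0,0,0]

```text
time_s: 4.65
position: [0.5651, -0.1832, 0.2075]
tcp_rot: [[-0.616, 0.788, 0.001], [0.788, 0.616, 0.0], [-0.0, 0.001, -1.0]]
force: [3.5, 1.8, -0.9]
opening: 0.224
grasp_force: 30.0
```

Run:
```python
from h import *
# vise jaw direction from w3/w4: blue mask edges via Hough
for k in("w3","w4","top0"):
    w=load(k);im=w["color"]; hsv=cv2.cvtColor(im,cv2.COLOR_RGB2HSV)
    m=cv2.inRange(hsv,(105,120,60),(125,255,255)); 
    if k!="top0": m[262:]=0
    if k=="top0": m[:150]=0; m[270:]=0; m[:,:370]=0;m[:,435:]=0
    L=cv2.createLineSegmentDetector().detect(m)[0].reshape(-1,4)
    for l in sorted(L,key=lambda l:-np.hypot(l[2]-l[0],l[3]-l[1]))[:9]:
        a,b=onz(w,*l[:2],.15),onz(w,*l[2:],.15);d=b-a
        print(k,l.round(),round(np.linalg.norm(d),3),round((np.degrees(np.arctan2(d[1],d[0])))%180,1))
```

```text
w3 [152.  36. 191.  94.] 0.057 166.6
w3 [248.  49. 193.  87.] 0.061 76.5
w3 [188.  85. 154.  34.] 0.049 166.4
w3 [255. 113. 302.  83.] 0.05 75.8
w3 [221.  -0. 249.  46.] 0.042 166.0
w3 [373. 255. 346. 211.] 0.056 165.9
w3 [324. 261. 373. 261.] 0.051 45.1
w3 [256.  40. 231.  -1.] 0.037 167.0
w3 [342. 157. 303. 181.] 0.044 76.9
w4 [236. 211. 347. 121.] 0.116 76.4
w4 [279.  87. 221. 136.] 0.059 76.4
w4 [234.  22. 279.  81.] 0.051 166.2
w4 [215. 134. 171.  82.] 0.049 166.6
w4 [170.  86. 210. 133.] 0.043 166.4
w4 [280.  68. 244.  21.] 0.04 166.8
w4 [200. 172. 234. 211.] 0.041 166.7
w4 [405. 197. 366. 225.] 0.039 76.7
w4 [432. 234. 406. 198.] 0.04 166.4
top0 [418. 218. 375. 207.] 0.116 76.5
top0 [379. 231. 407. 239.] 0.075 75.1
top0 [369. 199. 369. 228.] 0.075 0.8
top0 [372. 256. 397. 262.] 0.067 76.9
top0 [372. 252. 377. 232.] 0.053 166.9
top0 [419. 149. 399. 149.] 0.052 91.4
top0 [393. 259. 374. 253.] 0.05 76.1
top0 [402. 240. 398. 258.] 0.047 166.3
top0 [407. 184. 425. 190.] 0.047 72.4
```

The opening is 19.5 mm with a 30 N grip, so the fingers are on the flat. The vise edges put the rib at -13.5°, so the shaft needs -51.5°, which is -0.286.

>>> step_arm:
  targets:
    - [-1,0,0.001,0,-0.036]
    - [-1,0,0.002,0,-0.072]
    - [-1,-0.001,0.003,0,-0.107]
    - [-1,-0.001,0.004,0,-0.143]
    - [-1,-0.001,0.005,0,-0.179]
    - [-1,-0.001,0.006,0,-0.215]
    - [-1,-0.002,0.007,0,-0.25]
    - [-1,-0.002,0.007,0,-0.286]
    - [-1,-0.002,0.007,0,-0.286]
    - [-1,-0.002,0.007,0,-0.286]

```text
time_s: 5.65
position: [0.5639, -0.1818, 0.2075]
tcp_rot: [[0.231, 0.973, -0.001], [0.973, -0.231, -0.0], [-0.0, -0.001, -1.0]]
force: [-0.0, 0.8, -0.7]
opening: 0.226
grasp_force: 30.0
```

>>> step_arm:
  targets:
    - [0.5,0,0,0,0]
    - [0.5,0,0,0,0]
    - [0.5,0,0,0,0]
    - [0.5,0,0,0,0]
    - [0.5,0,0,0,0]
    - [0.5,0,0,0,0]
    - [0.7,0,0,0.12,0]
    - [0.8,0,0,0.24,0]
    - [0.8,0,0,0.24,0]

```text
time_s: 6.55
position: [0.5669, -0.1829, 0.272]
tcp_rot: [[0.232, 0.973, 0.008], [0.973, -0.232, -0.005], [-0.002, 0.009, -1.0]]
force: [0.9, -0.5, 0.2]
opening: 0.876
grasp_force: 0.0
```

Run:
```python
from h import *
c=snap("wrist","w5"); s=read_state(); print(s["time_s"],np.round(s["position"],4),np.round(s["tcp_rot"],3).tolist(),s["opening"],s["joint_positions"])
print(proj(c,[.566,-.1815,.237]))
f=lambda im,x,y,w,h,k:cv2.resize(im[y:y+h,x:x+w],None,fx=k,fy=k,interpolation=cv2.INTER_CUBIC)
cv2.imwrite("pics/z5.png",f(c["color"],250,150,160,120,5)[:,:,::-1])
```

```text
6.6 [ 0.5656 -0.1824  0.2699] [[0.232, 0.973, 0.005], [0.973, -0.232, -0.003], [-0.001, 0.005, -1.0]] 0.8847746181110163 [-2.86332953e+01  2.52909384e+01  8.42408505e+01 -1.12905798e-03
  7.01532917e+01 -1.51933511e+01]
[315.82033181 233.94605658]
```

View pics/z5.png

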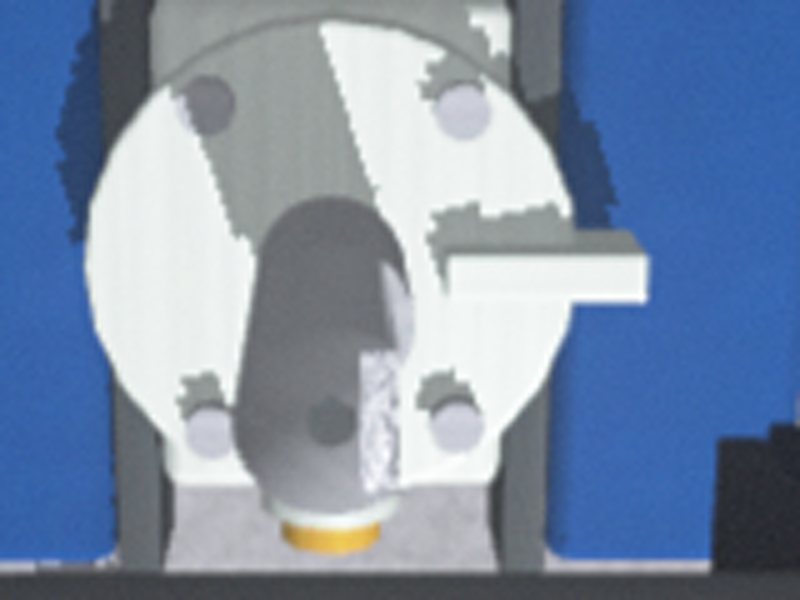

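Timed: the flat edge is vertical at crop x≈400 and the rib is exactly perpendicular to it. The hole at (316.2,233.6) agrees with the axis at (0.566, -0.1815). Next, the collar.

>>> step_arm:
  targets:
    - [1,-0.16,1,0,-0.2]
    - [1,-0.16,1,0,-0.2]
    - [1,-0.16,1,0,-0.2]
    - [1,-0.16,1,0,-0.2]
    - [1,-0.16,1,0,-0.2]

```text
time_s: 7.1
position: [0.525, 0.0584, 0.2664]
tcp_rot: [[0.763, 0.647, -0.002], [0.647, -0.763, 0.0], [-0.001, -0.001, -1.0]]
force: [0.9, 0.1, 1.0]
opening: 0.999
grasp_force: 0.0
```

>>> step_arm:
  targets:
    - [1,-0.156,0.937,-0.472,-0.114]
    - [1,-0.156,0.937,-0.472,-0.114]
    - [1,-0.156,0.937,-0.472,-0.114]
    - [1,-0.156,0.937,-0.472,-0.114]
    - [1,-0.156,0.937,-0.472,-0.114]
    - [1,-0.156,0.937,-0.472,-0.114]
    - [1,-0.156,0.937,-0.472,-0.114]
    - [1,-0.156,0.937,-0.472,-0.114]

```text
time_s: 7.9
position: [0.4864, 0.291, 0.1486]
tcp_rot: [[0.939, 0.344, -0.002], [0.344, -0.939, -0.001], [-0.002, 0.001, -1.0]]
force: [0.3, 0.7, -0.6]
opening: 1.002
grasp_force: 0.0
```

Run:
```python
from h import *
c=snap("wrist","w6"); s=read_state(); print(s["time_s"],np.round(s["position"],4),np.round(s["tcp_rot"],3).tolist(),s["opening"])
u,v=proj(c,[.4855,.303,.024]).round().astype(int);print(u,v)
f=lambda im,x,y,w,h,k:cv2.resize(im[y:y+h,x:x+w],None,fx=k,fy=k,interpolation=cv2.INTER_CUBIC)
x0,y0=max(u-80,0),max(v-75,0);print(x0,y0)
cv2.imwrite("pics/z6.png",f(c["color"],x0,y0,160,120,5)[:,:,::-1])
```

```text
7.95 [0.4871 0.2905 0.1493] [[0.94, 0.343, -0.001], [0.343, -0.94, -0.001], [-0.001, 0.0, -1.0]] 1.001123217864342
305 196
225 121
```

View pics/z6.png

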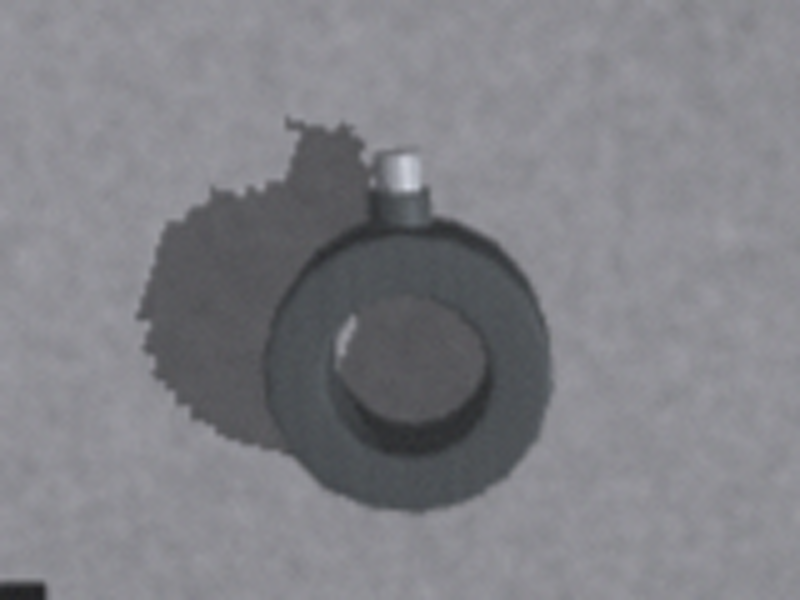

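The collar's top face is centred near crop (410,373). Its screw tip is at (400,152), pointing almost straight up in the image, so it lies along the tool's x.

Run:
```python
from h import *
w=load("w6");w1=load("w1");t=load("top0"); px=lambda a,b:(225+a/5-.4,121+b/5-.4)
for k in((408,370),(412,376),(410,373)):
    print(onz(w,*px(*k),.024))
c=onz(w,*px(410,373),.024);b=onz(w,*px(402,205),.012)
for z in(.012,.016):
    q=onz(w,*px(400,152),z);print(q,np.linalg.norm((q-c)[:2]),np.degrees(np.arctan2(*(q-c)[1::-1])))
print("boss",np.degrees(np.arctan2(*(b-c)[1::-1])))
print("dia",np.linalg.norm(onz(w,*px(266,372),.024)-onz(w,*px(551,372),.024)))
p,e=tri([(w,*px(410,373)),(w1,295.8,168)]);print("tri",p,e)
```

```text
[0.48700412 0.30238759 0.024     ]
[0.48624629 0.30139216 0.024     ]
[0.48662538 0.30189011 0.024     ]
[0.52006922 0.31605477 0.012     ] 0.0363198004815193 22.95438406143835
[0.52051234 0.31604073 0.016     ] 0.036722827338836875 22.664581955844678
boss 23.386215811461575
dia 0.048721767351361626
tri [0.48550636 0.30224824 0.01858419] [np.float64(0.0006287505038738181), np.float64(0.0006287505038736641)]
```

>>> step_arm:
  targets:
    - [1,0,0.045,-0.1,0.016]
    - [1,0,0.045,-0.25,0.016]
    - [1,0,0.045,-0.4,0.016]
    - [1,0,0.045,-0.5,0.016]
    - [1,0,0.045,-0.552,0.016]
    - [1,0,0.045,-0.552,0.016]
    - [1,0,0.045,-0.552,0.016]

```text
time_s: 8.65
position: [0.4884, 0.3021, 0.0126]
tcp_rot: [[0.922, 0.388, 0.002], [0.388, -0.922, 0.001], [0.002, 0.0, -1.0]]
force: [0.3, -0.3, -0.3]
opening: 0.999
grasp_force: 0.0
```

Run:
```python
from h import *
P=[];
for i in range(4):
    c=capture("top"); P.append(read_state()["position"])
s=read_state(); print(np.mean(P,0),np.ptp(P,0),s["tcp_rot"][:,0],s["force"])
```

```text
[0.48844643 0.30265222 0.01312686] [0.00035556 0.00036614 0.00019009] [0.92113746 0.38922613 0.00296749] [-1.09264625 -0.14141379 -0.51429144]
```

>>> step_arm:
  targets:
    - [1,-0.007,-0.003,-0.008,0]
    - [0,-0.007,-0.003,-0.008,0]
    - [-0.5,-0.007,-0.003,-0.008,0]
    - [-1,-0.007,-0.003,-0.008,0]
    - [-1,-0.007,-0.003,-0.008,0]
    - [-1,-0.007,-0.003,-0.008,0]
    - [-1,-0.007,-0.003,-0.008,0]
    - [-1,-0.007,-0.003,-0.008,0]
    - [-1,-0.007,-0.003,-0.008,0]
    - [-1,-0.007,-0.003,-0.008,0]
    - [-1,-0.007,-0.003,-0.008,0]
    - [-1,-0.007,-0.003,-0.008,0]

```text
time_s: 10.05
position: [0.4854, 0.3017, 0.0095]
tcp_rot: [[0.921, 0.389, 0.0], [0.389, -0.921, 0.0], [0.0, -0.0, -1.0]]
force: [0.1, 0.4, -0.3]
opening: 0.575
grasp_force: 30.0
```

The opening is 50.0 mm with a 30 N grip, so the collar is held. Lift and inspect it in the hand.

>>> step_arm:
  targets:
    - [-1,0,0,0.04,0]
    - [-1,0,0,0.2,0]
    - [-1,0,0,0.4,0]
    - [-1,0,0,0.6,0]
    - [-1,0,0,0.8,0]
    - [-1,0,0,0.94,0]
    - [-1,0,0,1,0]
    - [-1,0,0,1,0]

```text
time_s: 10.85
position: [0.4865, 0.3022, 0.263]
tcp_rot: [[0.921, 0.389, 0.006], [0.389, -0.921, 0.002], [0.007, 0.0, -1.0]]
force: [0.0, 0.2, -2.0]
opening: 0.577
grasp_force: 30.0
```

>>> step_arm:
  targets:
    - [-1,0.16,-1,0.12,-0.1]
    - [-1,0.16,-1,0.12,-0.1]
    - [-1,0.16,-1,0.12,-0.1]
    - [-1,0.16,-1,0.12,-0.1]
    - [-1,0.16,-1,0.12,-0.1]
    - [-1,0.16,-1,0.12,-0.1]
    - [-1,0.16,-1,0.12,-0.1]

```text
time_s: 11.55
position: [0.5246, 0.0502, 0.2882]
tcp_rot: [[0.997, 0.082, -0.003], [0.082, -0.997, 0.001], [-0.003, -0.001, -1.0]]
force: [-0.2, 0.2, -1.4]
opening: 0.577
grasp_force: 30.0
```

Run:
```python
from h import *
c=snap("wrist","w7"); s=read_state(); print(s["time_s"],s["position"],s["tcp_rot"].round(3).tolist(),s["opening"],s["grasp_force"])
t=snap("top","t7"); sd=snap("side","s7")
R=s["tcp_rot"];T=s["position"]
print("expected tip",proj(c,T+R@[.037,0,-.0025]),"centre top",proj(c,T+R@[0,0,-.0145]),"front rim",proj(c,T+R@[.025,0,-.0145]))
f=lambda im,x,y,w,h,k:cv2.resize(im[y:y+h,x:x+w],None,fx=k,fy=k,interpolation=cv2.INTER_CUBIC)
u,v=proj(sd,T).astype(int);print("side",u,v);x0=np.clip(u-50,0,540);y0=np.clip(v-35,0,325);print(x0,y0)
im=np.vstack([f(c["color"],220,170,200,110,4)[:,:],f(sd["color"],x0,y0,100,75,2)[:, :].repeat(1,0)[:150, :200] if 0 else np.zeros((0,800,3),np.uint8)])
S=f(sd["color"],x0,y0,100,40,4)[:160,:400]; im=np.vstack([im,np.hstack([S,f(t["color"],*(np.array(proj(t,T)).astype(int)-[50,20]),100,40,4)])])
cv2.imwrite("pics/z7.png",im[:600,:,::-1]);print(im.shape)
```

```text
11.6 [0.52418715 0.05167978 0.28809359] [[0.996, 0.084, -0.004], [0.084, -0.996, 0.001], [-0.004, -0.001, -1.0]] 0.5792620920077802 30.000052058603615
expected tip [315.17567714 189.63738002] centre top [315.30166004 274.19041744] front rim [315.03735989 222.16681465]
side 311 165
261 130
(600, 800, 3)
```

View pics/z7.png

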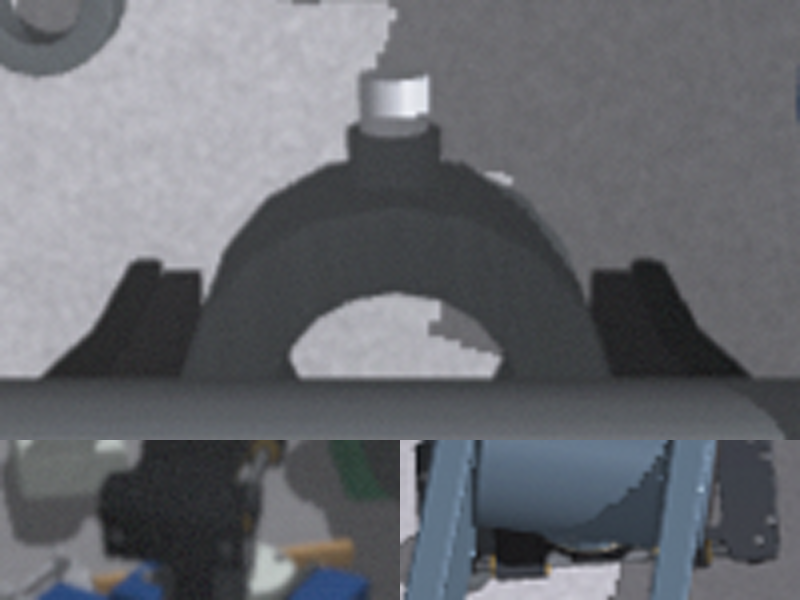

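The collar sits level in the hand. Its screw tip is at crop (395,78), directly above the bore centre at x=397, so the screw lies along the tool's x within about 0.5°. The front rim's row matches the prediction. The two squeezes on the shaft give its axis as (0.5661, -0.1812), in line with the camera. Now I'll move over the shaft.

>>> step_arm:
  targets:
    - [-1,0.167,-0.932,0,-0.102]
    - [-1,0.167,-0.932,0,-0.102]
    - [-1,0.167,-0.932,0,-0.102]
    - [-1,0.167,-0.932,0,-0.102]
    - [-1,0.167,-0.932,0,-0.102]
    - [-1,0.167,-0.932,0,-0.102]
    - [-1,0.167,-0.932,0,-0.102]
    - [-1,0.167,-0.932,0,-0.102]
    - [-1,0.167,-0.932,0,-0.102]

```text
time_s: 12.6
position: [0.5669, -0.179, 0.2894]
tcp_rot: [[0.973, -0.23, -0.001], [-0.23, -0.973, 0.001], [-0.001, -0.001, -1.0]]
force: [0.5, -0.7, -2.9]
opening: 0.571
grasp_force: 30.0
```

Run:
```python
from h import *
P=[];A=[]
for i in range(5):
    c=snap("wrist","w8"); s=read_state();P.append(s["position"]);A.append(np.degrees(np.arctan2(*s["tcp_rot"][1::-1,0])))
m=np.mean(P,0);print(m,np.ptp(P,0),np.mean(A),s["opening"],s["grasp_force"],s["time_s"])
d=np.array([.566,-.1814,.2145])-m;print("shift",d,d/.25,"turn",-13.5-np.mean(A))
print(proj(c,[.566,-.1814,.237]))
f=lambda im,x,y,w,h,k:cv2.resize(im[y:y+h,x:x+w],None,fx=k,fy=k,interpolation=cv2.INTER_CUBIC)
cv2.imwrite("pics/z8.png",f(c["color"],220,170,200,110,4)[:,:,::-1])
```

```text
[ 0.56714128 -0.17990879  0.28968992] [0.00012458 0.0012564  0.00018054] -13.343544660710005 0.5718423281273166 29.999951070640236 12.85
shift [-0.00114128 -0.00149121 -0.07518992] [-0.00456512 -0.00596486 -0.30075967] turn -0.15645533928999455
[320.76899304 228.11869826]
```

View pics/z8.png

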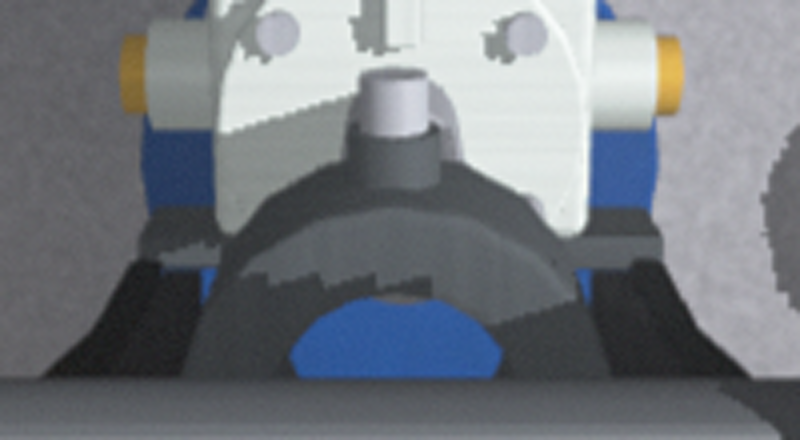

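The screw points at the rib (both near crop x≈400) and the grip is intact. I'll apply the small correction and lower partway, watching the force.

>>> step_arm:
  targets:
    - [-1,-0.005,-0.006,0,0]
    - [-1,-0.005,-0.006,0,0]
    - [-1,-0.005,-0.006,-0.06,0]
    - [-1,-0.005,-0.006,-0.12,0]
    - [-1,-0.005,-0.006,-0.15,0]
    - [-1,-0.005,-0.006,-0.17,0]
    - [-1,-0.005,-0.006,-0.19,0]
    - [-1,-0.005,-0.006,-0.21,0]
    - [-1,-0.005,-0.006,-0.21,0]
    - [-1,-0.005,-0.006,-0.21,0]

```text
time_s: 13.85
position: [0.5661, -0.1829, 0.2372]
tcp_rot: [[0.973, -0.233, 0.0], [-0.233, -0.973, -0.0], [0.0, 0.0, -1.0]]
force: [0.4, 0.6, -2.5]
opening: 0.573
grasp_force: 30.0
```

Run:
```python
from h import *
P=[];A=[];F=[]
for i in range(4):
    c=snap("wrist","w9"); s=read_state();P.append(s["position"]);F.append(s["force"]);A.append(np.degrees(np.arctan2(*s["tcp_rot"][1::-1,0])))
m=np.mean(P,0);print(m,np.ptp(P,0),np.mean(A),np.mean(F,0),s["opening"],s["time_s"])
d=np.array([.566,-.1814,.2145])-m;print("shift",d,d/.25,s["moment"])
```

```text
[ 0.56616868 -0.18290964  0.23746411] [7.03621446e-05 2.67902621e-05 5.59388315e-05] -13.448042958671849 [ 0.13638326  0.3545843  -2.28625816] 0.5754110906785794 14.05
shift [-0.00016868  0.00150964 -0.02296411] [-0.00067472  0.00603855 -0.09185644] [-0.00695331  0.16086036  0.00826074]
```

The collar is over the shaft end with no contact: the -2.3 N force is just its weight. I'll lower the rest of the way and centre it in y.

>>> step_arm:
  targets:
    - [-1,0,0.004,0,0]
    - [-1,0,0.004,-0.02,0]
    - [-1,0,0.004,-0.04,0]
    - [-1,0,0.004,-0.06,0]
    - [-1,0,0.004,-0.08,0]
    - [-1,0,0.004,-0.092,0]
    - [-1,0,0.004,-0.092,0]
    - [-1,0,0.004,-0.092,0]
    - [-1,0,0.004,-0.092,0]

```text
time_s: 14.95
position: [0.5661, -0.1819, 0.2143]
tcp_rot: [[0.973, -0.233, 0.0], [-0.233, -0.973, -0.0], [0.001, 0.0, -1.0]]
force: [-0.4, 0.4, -1.1]
opening: 0.575
grasp_force: 30.0
```

Run:
```python
from h import *
P=[];A=[];F=[]
for i in range(4):
    c=snap("wrist","w10"); s=read_state();P.append(s["position"]);F.append(s["force"]);A.append(np.degrees(np.arctan2(*s["tcp_rot"][1::-1,0])))
m=np.mean(P,0);print(m,np.ptp(P,0),np.mean(A),np.mean(F,0),s["moment"],s["opening"],s["grasp_force"],s["time_s"])
R=s["tcp_rot"]
im=c["color"]; hsv=cv2.cvtColor(im,cv2.COLOR_RGB2HSV)
print("tip exp",proj(c,m+R@[.037,0,-.0025]),"rib mid exp",proj(c,[.566+.035*np.cos(np.radians(-13.5)),-.1814+.035*np.sin(np.radians(-13.5)),.171]), "shaft end exp",proj(c,[.566,-.1814,.237]))
g=cv2.cvtColor(im,cv2.COLOR_RGB2GRAY)
for v in range(186,276,6): print(v," ".join(str(x) for x in g[v,276:362:3]))
```

```text
[ 0.56606181 -0.18185081  0.21432229] [8.60911150e-05 4.92267506e-05 4.28226915e-05] -13.447497884753227 [-0.14419142  0.28594456 -2.08370836] [-0.01795473  0.15804864 -0.0032605 ] 0.5755253572006886 29.999957650434226 15.15
tip exp [318.59074537 189.14586671] rib mid exp [317.95210417 176.52747453] shaft end exp [317.60843229 282.63740262]
186 228 228 228 228 230 229 229 229 229 167 145 147 183 220 201 219 238 231 230 231 232 232 231 232 231 230 229 229 242
192 154 178 227 228 228 229 230 228 230 191 144 126 116 160 191 215 216 228 232 231 232 233 232 231 232 234 234 137 149
198 187 187 186 231 231 231 232 231 233 147 147 135 116 159 188 212 216 230 234 236 233 235 235 233 182 146 184 196 190
204 186 188 226 231 231 232 230 231 232 174 137 73 86 109 136 140 94 101 190 232 233 234 233 233 146 147 169 193 188
210 228 228 228 227 228 228 228 229 231 178 128 68 79 88 101 110 112 110 109 163 208 232 230 230 232 232 231 231 230
216 225 225 225 226 228 185 68 63 63 66 69 68 81 89 97 107 109 101 82 83 88 86 86 131 227 228 228 228 227
222 228 228 230 72 61 63 64 67 66 68 74 77 82 93 101 99 92 87 86 87 88 88 90 92 91 91 221 229 229
228 140 88 60 61 58 66 90 100 98 101 100 98 101 100 101 101 99 100 99 102 104 106 112 97 92 91 93 92 228
234 65 62 66 92 95 96 98 102 98 99 97 98 100 98 97 100 101 97 100 100 100 99 100 100 104 109 108 93 93
240 60 63 66 89 71 65 64 68 97 75 69 64 92 97 77 67 66 99 96 99 100 97 100 100 99 102 100 106 102
246 63 63 65 62 63 63 63 64 64 66 128 108 102 99 101 101 101 100 97 92 92 95 95 97 98 99 98 78 66
252 62 64 66 63 63 64 63 90 106 103 103 112 130 147 151 144 119 100 97 98 96 99 77 65 67 67 66 66 69
258 63 62 67 61 61 59 106 103 101 101 99 96 98 99 97 97 99 110 98 98 99 98 225 100 64 67 64 65 65
264 63 63 64 63 62 58 80 80 83 82 77 80 80 80 80 81 81 81 80 82 81 81 103 59 61 64 65 65 65
270 91 94 92 91 93 92 90 92 94 95 91 93 95 94 92 94 93 95 95 94 93 90 95 95 92 95 95 93 96
```

The collar hangs free at the right height: its underside is at about 0.205 m and the screw at about 0.217 m. It is level, centred within 0.5 mm, and the screw is at -13.45°. Handing in.

```bash
python3 -c "
from rig import *
print(hand_in())"
```

```text
the job is handed in; nothing more can be done
None
```

I turned the shaft so its flat faces the rib, at about -13.5°, and handed in with the collar held level over the shaft end, its set screw over the middle of the flat; the hand-in call gave no verdict.

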